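Cover a custard: board into the corner stop, sealed cover snapped on

ROBOT

A 7-joint arm with a two-finger parallel gripper is mounted at the origin on a cart in front of the work surface, level with it; the furniture and walls round the work are solid. World frame = base frame: x ahead of the robot, y to its left, z up, the work surface at z = 0. Lengths are in m, angles in rad, forces in N, time in s.
With the tool pointing down it reaches from about 0.4 to 0.875 m from the base axis. Payload 19.3 kg.
Tool frame: the origin (TCP) lies at the very end of the fingers, on their centre line; the grasp point (between the pads) lies 19 mm behind it; z points along the fingers, y is the direction in which the jaws open and shut (so a half turn about z gives the same grasp; the last joint's range is limited). The gripper opens to 85 mm and grips with 20 to 120 N. Pads are 22 mm wide; open, the fingers measure 114 mm over their backs; the gripper's body (76 mm by 85 mm) begins 54 mm behind the grasp point. The pads swing forward as they close: fully open they stand 13 mm farther back than shut.
Start: joints at [1.23, 0.521, -0.036, 1.599, 0.021, 1.021, -0.113], TCP at [0.167, -0.602, 0.231] pointing down, gripper open.
Joint ranges: [-2.91, 2.91], [-0.3, 2.13], [-1.5, 1.42], [0.17, 2.43], [-1.26, 4.41], [0.16, 1.93], [-2.52, 2.52]. Speed limits (rad/s): [1.89, 1.89, 2.39, 2.39, 3.01, 3.01, 3.01].

INTERFACE

Orientations are given as [roll, pitch, yaw] about the fixed x, y, z axes, in that order (R = Rz(yaw) Ry(pitch) Rx(roll)).
In Python, from workcell import bot, vision, job_done gives the robot as it stands.
- The arm moves only by the tool arm_command, never from a script. Its arguments are lists of equal length, an entry for each row: "gripper": the finger opening in cm, from 0 to 8.54; "slide": the shift along the tool's x, y, z in cm, a list of three; "turn": the turn, a rotation vector about the tool's x, y, z in degrees, a list of three. A call has 1 to 5 rows; each row is the pose to reach, as a shift and turn from the pose commanded when the call began, along the tool's axes at that moment; what a row does not reach only later rows make up. A row lasts 1/8 s, in which the tool goes at most 62.5 mm and 10.7 degrees, less where a joint would pass 70% of its speed; a pose out of reach is approached as far as the arm can. A call with a gripper value outside its range is refused whole. The fingers move at their own pace and stop on an object; "force" is the grip in N (left out, the last holds). Time passes only in rows, so rows that repeat a pose let the fingers close. It gives the time, the measured TCP pose, the force and the opening at its end, in the units of the state.
- bot.observe(): the state, without advancing time (a new reading comes with each control period).
- vision.grab_frame(name): name is "side" or "top"; returns the picture (400x640x3 uint8, blue, green, red); there is no depth.
- vision.camera_model(name): a dict with "mtx" (3x3 intrinsics, pixels), "T" (4x4, takes a point from camera to world coordinates). Camera axes: x right, y down, z forward; pixel columns grow to the right and rows downward; lengths in m; the calibration is good to about 2 mm. A picture is of the moment at which its call begins. camera_model takes no time and is no camera call.
- job_done(): hands the job in, once; it reports no verdict.
The state is a dict: "clock": time; "qpos": joint angles; "qd": joint speeds; "joint_efforts": joint torques, N m; "position": TCP position; "tool_rot": TCP orientation; "force": force on the tool from outside, world axes, zero at the start; "moment": the same for the moment, N m; "grip_width": finger opening in m.
Only numpy, scipy, OpenCV 4.12 (cv2) and the standard library are available. Lean on these libraries where they do the work, as an engineer would, in place of code of your own. Each camera call takes 0.05 s, during which the arm holds its last target. There are 200 camera calls.

TASK

Get the custard ready for the trolley: first push the wooden serving board, with the custard on it, squarely into the aluminium corner stop so that it lies against both bars, without ramming it. Then set the clear cover centred over the custard and press it straight down until both orange hooks have clicked over its side lugs, and hold it down with about 2 kg for a second so that its seal seats, never slamming or crushing it. Leave everything else where it stands.

Things in the scene. Friction and masses are not known exactly. Their poses are not given: they have to be found in the camera images.
- corner_stop: fixed L of two aluminium bars, 14 mm wide and high, on the worktop. Origin: its inner corner, at worktop height. The back bar's inner face is the plane x = 0 of its frame (bar from y = -250 to 14 mm), the left bar's inner face the plane y = 0 (bar from x = -130 to 0 mm). The board belongs in the quadrant x < 0, y < 0.
- home (a point): a point on the worktop: where the middle of the board's underside lies when the board touches both bars (60 mm and 80 mm from their inner faces); its axes are those of the corner stop
- board: loose wooden serving board, 120 mm (x) by 160 mm (y), 18 mm thick, about 0.35 to 0.7 kg with sliding friction about 0.6; too wide to grasp, pushed at its edges. Origin: middle of the underside, z up. It belongs in the stop with its axes along the stop's (it starts within 0.35 rad of that). Two snap hooks stand on it.
- hook_mid (a point): point on the board's axis, 43.5 mm above its underside, midway between the two orange springy hooks (24 mm wide along x, at y = +-54.5 mm, tops 68 mm above the worktop). Their inner faces slope inward going down, from y = +-55.7 mm at the top to the catches at +-47.7 mm, whose undersides are at this height. A hook bends outward, passes at roughly 5 to 11 N of push on its side, and springs back.
- custard_mid (a point): loose paper cup of set custard, 59 mm across the rim, 42 mm high, 75 g, standing in the middle of the board between the hooks (18 mm above the worktop). The point is on its axis, 21 mm above its foot.
- cover_handle (a point): middle of the blue bar handle of the loose clear cover, 75 mm above the cover's lower rim, on its axis. The bar runs along y: 66 mm long, 18 mm thick (x), 18 mm high, 10 mm of free height under it. The cover goes on with its axes along the board's (half a turn makes no difference). With the cover clicked home this point is 93 mm above the worktop.
- cover_rim (a point): middle of the cover's lower rim. Cover: clear plastic box open below, 96 mm (x) by 92 mm (y), 56 mm high, walls 3 mm, 0.12 kg, stiff, black seal at its rim. A blue lug on each y side (44 mm along x, outer faces at y = +-51.2 mm, 16 to 24 mm above the rim) goes under a hook's catch. Set down loose, it rests on the hooks' slopes 13 to 20 mm too high; clicked home, its rim is on the board.
- ring_cutter_mid (a point): bystander: open steel ring cutter, 71 mm across, 36 mm high; the point is at its centre
- paper_cups_mid (a point): bystander: nested stack of empty paper cups, 60 mm across, 86 mm high; the point is at its centre
- spare_custard_mid (a point): bystander: another paper cup of custard, standing on the worktop, 59 mm across, 42 mm high; the point is at its centre
- small_cutter_mid (a point): bystander: open steel ring cutter, 55 mm across, 31 mm high; the point is at its centre
Things that resemble listed ones, but are neither listed nor needed, are in the scene too. What is shaped like the part that bears custard_mid but yellow is not meant.

How it is judged:
On the way, in this order (a step that is already met when the one before it is completed fails the run):
1. the board lies in the corner stop, the cover still off it (horizontal distance between board and home below 0.006 m and angle between the x axis of board and the x axis of corner_stop, either way round below 0.06 rad and horizontal distance between cover_handle and board above 0.09 m), for 0.2 s.
2. with both sides clicked the cover is held down on the board with 14 to 30 N (z of cover_handle in the frame of board between 0.09 and 0.0955 m and angle between cover_handle's own z axis and vertical below 0.03 rad and contact force between cover and board between 14 and 30 N), for 0.5 s.
At the end, for the whole second after the job is handed in: Board flat in the corner stop (within 8 mm of home, 0.08 rad of square); cover clicked down on both sides (handle middle 90 to 95.5 mm above the board's underside, tilt under 0.03 rad), centred within 8 mm, square within 0.08 rad; custard upright under it (within 16 mm of the middle) (horizontal distance between board and home below 0.008 m and angle between the x axis of board and the x axis of corner_stop, either way round below 0.08 rad and horizontal distance between cover_handle and board below 0.008 m and angle between the x axis of cover_handle and the x axis of board, either way round below 0.08 rad and z of cover_handle in the frame of board between 0.09 and 0.0955 m and angle between each of cover_handle, board's own z axis and vertical below 0.03 rad and horizontal distance between custard_mid and board below 0.016 m and angle between custard_mid's own z axis and vertical below 0.1 rad); the robot touches nothing.
It fails at once if the board is rammed against the stop (over 90 N) (contact force between board and corner_stop above 90 N).
It fails at once if the cover is slammed or crushed on the board (over 90 N) (contact force between cover and board above 90 N).
It fails at once if the custard tips over (angle between custard_mid's own z axis and vertical above 0.5 rad).
It fails at once if a bystander is moved by more than 25 mm (distance of any of ring_cutter_mid, paper_cups_mid, spare_custard_mid, small_cutter_mid from where it was at the start of the episode above 0.025 m).
It also fails if it takes over 72 s, if anything falls off the work surface, if the arm or the gripper's body presses on something with over 40 N, if the wrist force passes 120 N, or if a joint passes its speed limit or range.

## Working session

There is one attempt and no reset: what is moved stays moved. The work goes in short steps, Python scripts to look and compute and a tool call to move; the robot and the scene stay as the last step left them, time stands still between calls to the robot, and variables do not carry over. Pictures are saved under pics/ and viewed, about 8 in all and at most 12, crops included, and the job is handed in when it is done.

Besides the shell and the picture viewer there is one more tool, called after "Emit:" as a command line: name --argument value ..., lists and objects as JSON in quotes. arm_command: Moves the arm, as the interface text tells. Its arguments: {"type":"object","properties":{"gripper":{"type":"array","items":{"type":"number"}},"slide":{"type":"array","items":{"type":"array","items":{"type":"number"}}},"turn":{"type":"array","items":{"type":"array","items":{"type":"number"}}},"force":{"type":"number"}},"required":["gripper","slide","turn"]}

```bash
mkdir -p pics; ls; python3 - <<'E'
from workcell import bot, vision
import cv2, numpy as np
for n in("top","side"):
    f=vision.grab_frame(n); cv2.imwrite(f"pics/{n}0.png",f)
    m=vision.camera_model(n); print(n,np.round(m["mtx"],1).tolist(),np.round(m["T"],3).tolist())
s=bot.observe(); print({k:np.round(v,3).tolist() for k,v in s.items()})
E
```

```text
pics
top [[395.5, 0.0, 319.4], [0.0, 395.5, 203.8], [0.0, 0.0, 1.0]] [[-0.004, -0.983, 0.182, 0.415], [-1.0, 0.003, -0.005, 0.018], [0.005, -0.182, -0.983, 1.186], [0.0, 0.0, 0.0, 1.0]]
side [[425.2, 0.0, 319.9], [0.0, 425.2, 195.5], [0.0, 0.0, 1.0]] [[-0.986, -0.094, 0.135, 0.457], [-0.164, 0.495, -0.853, 0.991], [0.014, -0.864, -0.504, 0.661], [0.0, 0.0, 0.0, 1.0]]
{'clock': 0.1, 'qpos': [1.23, 0.522, -0.036, 1.6, 0.021, 1.021, -0.113], 'qd': [0.0, -0.002, 0.001, -0.001, 0.001, 0.001, -0.001], 'joint_efforts': [0.004, -92.848, 1.985, -37.053, 0.018, 0.005, -0.0], 'position': [0.167, -0.602, 0.231], 'tool_rot': [-3.141, 0.0, 0.271], 'force': [0.642, 0.121, -0.671], 'moment': [0.066, 0.038, -0.029], 'grip_width': 0.085}
```

View pics/top0.png

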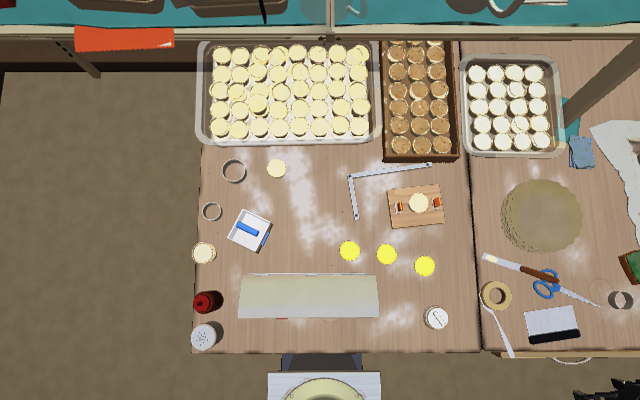

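View pics/side0.png

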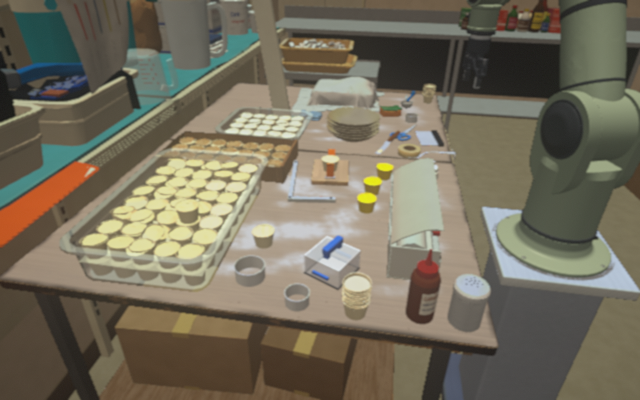

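```bash
cat > h.py <<'E'
import cv2, numpy as np
from workcell import bot, vision
def ray(name,px):
    m=vision.camera_model(name); T=np.array(m["T"]); K=np.array(m["mtx"])
    d=T[:3,:3]@np.linalg.inv(K)@np.array([px[0],px[1],1.]); return T[:3,3],d
def plane(name,px,z):
    o,d=ray(name,px); return (o+d*(z-o[2])/d[2])
def proj(name,p):
    m=vision.camera_model(name); T=np.array(m["T"]); K=np.array(m["mtx"])
    c=K@(T[:3,:3].T@(np.array(p)-T[:3,3])); return c[:2]/c[2]
def blobs(img,lo,hi,amin=6):
    m=cv2.inRange(cv2.cvtColor(img,cv2.COLOR_BGR2HSV),lo,hi)
    n,l,s,c=cv2.connectedComponentsWithStats(m)
    return [(int(s[i,4]),np.round(c[i],1).tolist(),s[i,:4].tolist()) for i in range(1,n) if s[i,4]>=amin],l
E
python3 - <<'E'
from h import *
t=cv2.imread("pics/top0.png"); s=cv2.imread("pics/side0.png")
a=cv2.resize(t[150:240,335:455],None,fx=6,fy=6,interpolation=cv2.INTER_CUBIC)
b=cv2.resize(t[150:270,190:300],None,fx=5,fy=5,interpolation=cv2.INTER_CUBIC)
c=cv2.resize(s[140:220,270:400],None,fx=6,fy=6,interpolation=cv2.INTER_CUBIC)
for n,i in zip("abc",(a,b,c)): cv2.imwrite(f"pics/crop_{n}.png",i)
for n,im,r in(("top",t,(150,270,190,455)),("side",s,(140,300,270,400))):
    print(n,"orange",[x for x in blobs(im,(5,150,120),(16,255,255))[0]])
    print(n,"blue",[x for x in blobs(im,(105,130,80),(125,255,255))[0]])
E
```

```text
top orange [(2177, [120.6, 38.4], [74, 25, 101, 27]), (50, [437.0, 201.5], [434, 197, 7, 10]), (12, [400.1, 204.6], [399, 202, 3, 7]), (7, [625.3, 258.0], [625, 255, 2, 7])]
top blue [(125, [246.6, 228.6], [236, 222, 22, 14]), (27, [265.1, 237.4], [261, 231, 8, 14]), (43, [550.6, 271.8], [542, 269, 16, 9]), (166, [547.0, 288.2], [534, 280, 27, 18])]
side orange [(27, [331.3, 151.6], [328, 150, 7, 5]), (2782, [40.7, 200.0], [0, 162, 99, 85]), (55, [330.0, 169.2], [328, 164, 5, 12])]
side blue [(13, [25.0, 67.0], [19, 65, 13, 5]), (27, [78.7, 84.3], [72, 81, 14, 7]), (9, [46.0, 97.0], [42, 97, 9, 1]), (7, [402.7, 134.4], [401, 134, 4, 2]), (111, [332.2, 243.6], [324, 236, 18, 16]), (35, [320.1, 274.6], [313, 271, 15, 8])]
```

View pics/crop_a.png

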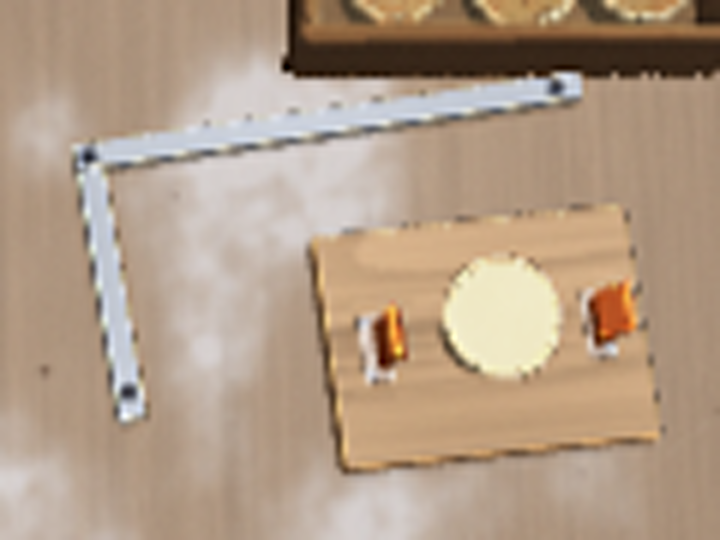

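View pics/crop_b.png

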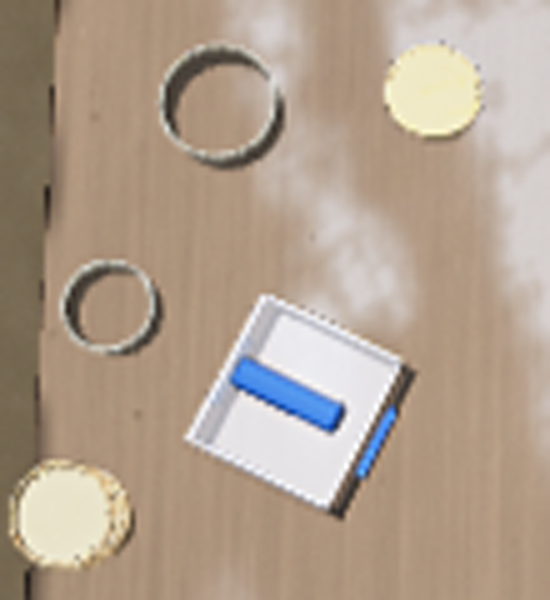

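```bash
cat > fit.py <<'E'
from h import *
from scipy.optimize import least_squares
def fit(name,pts,pix,x0):
    pts=np.array(pts)/1000; pix=np.array(pix)
    def f(v):
        c,s=np.cos(v[2]),np.sin(v[2]); R=np.array([[c,-s,0],[s,c,0],[0,0,1]])
        return np.ravel([proj(name,R@p+[v[0],v[1],0])-q for p,q in zip(pts,pix)])
    r=least_squares(f,x0); print(np.round(r.x,4),"res",np.round(r.fun,2)); return r.x
E
python3 - <<'E'
from fit import *
A=lambda l:[((x+.5)/6-.5+335,(y+.5)/6-.5+150) for x,y in l]
B=lambda l:[((x+.5)/5-.5+190,(y+.5)/5-.5+150) for x,y in l]
S=fit("top",[(7,-250,14),(7,14,14),(-130,7,14)],A([(580,87),(77,157),(131,418)]),[.5,-.1,.1])
b=fit("top",[(60,80,18),(60,-80,18),(-60,-80,18),(-60,80,18)],A([(312,240),(625,207),(660,437),(345,470)]),[.5,-.2,.1])
c=fit("top",[(0,33,75),(0,-33,75)],B([(238,370),(340,418)]),[.5,.2,.1])
c2=fit("top",[(48,46,56),(48,-46,56),(-48,-46,56),(-48,46,56)],B([(268,297),(405,362),(330,508),(188,438)]),[.5,.2,.1])
cs,sn=np.cos(S[2]),np.sin(S[2]);R=np.array([[cs,-sn],[sn,cs]])
print("home",S[:2]+R@[-.06,-.08],"board in stop",R.T@(b[:2]-S[:2])*1000, b[2]-S[2])
print("custard",plane("top",A([(503,316)])[0],.06))
t,sd=cv2.imread("pics/top0.png"),cv2.imread("pics/side0.png")
print("handle top",plane("top",(246.6,228.6),.08),"side",plane("side",(332.2,243.6),.078))
for q in B([(221,105),(110,307),(433,90),(60,515)]): print(plane("top",q,.036))
print(proj("side",[*b[:2],.018]),[proj("side",[*(S[:2]+R@np.array(p)),.014]).round(1) for p in[(0,0),(0.007,-.25),(-.13,.007)]])
for p in [(60,80),(60,-80),(-60,-80),(-60,80)]:
    bb=np.array([[np.cos(b[2]),-np.sin(b[2])],[np.sin(b[2]),np.cos(b[2])]])@np.array(p)/1000+b[:2]; print((proj("side",[*bb,.018])-[270,140])*6)
E
```

```text
[ 0.7131 -0.0883  0.1389] res [ 0.51 -0.14 -0.46 -0.02 -0.04  0.13]
[ 0.6234 -0.2776  0.1002] res [-0.14 -0.49 -0.11 -0.31  0.45  0.36 -0.2   0.4 ]
[ 0.5501  0.2149 -0.4407] res [-0.25 -0.12  0.24  0.12]
[ 0.5486  0.2131 -0.4611] res [-0.28 -1.06  0.53 -0.15 -0.07  0.73 -0.18  0.44]
home [ 0.66479029 -0.17587057] board in stop [-115.10283214 -175.01347209] -0.03871928677987843
custard [ 0.6263179  -0.27591735  0.06      ]
handle top [0.54889894 0.21618876 0.08      ] side [0.54945069 0.21205292 0.078     ]
[0.72933252 0.26755272 0.036     ]
[0.60669957 0.32851675 0.036     ]
[0.7382671  0.14055808 0.036     ]
[0.48507051 0.35184457 0.036     ]
[330.16728789 169.44735364] [array([291.7, 195.9]), array([295.6, 160.1]), array([334.8, 198.1])]
[242.29107134 239.26222678]
[265.02190949 111.43347357]
[469.22011425 119.63901271]
[467.15868908 248.8507074 ]
```

View pics/crop_c.png

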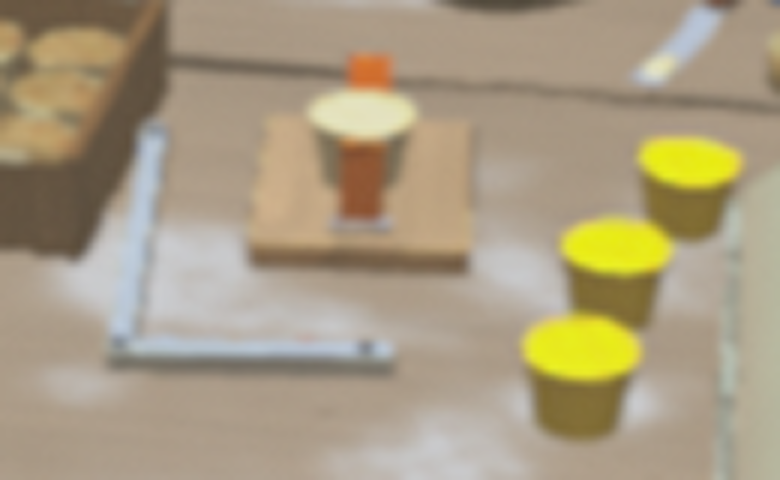

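```bash
cat > tgt.py <<'E'
import sys
from h import *
from scipy.spatial.transform import Rotation as Ro
S=np.array([.7131,-.0883]); SY=.1389
def w(x,y):  # stop mm -> world
    c,s=np.cos(SY),np.sin(SY); return S+np.array([c*x-s*y,s*x+c*y])/1000
def stopf(p):
    c,s=np.cos(SY),np.sin(SY); d=(np.array(p[:2])-S)*1000; return np.array([c*d[0]+s*d[1],-s*d[0]+c*d[1]])
def go(xyz,yaw):
    o=bot.observe(); R=Ro.from_euler("xyz",o["tool_rot"]); G=Ro.from_euler("xyz",[np.pi,0,yaw])
    d=R.inv().apply(np.array(xyz)-o["position"])*100; t=(R.inv()*G).as_rotvec(degrees=True)
    print("slide cm",d.round(2),"turn deg",t.round(2),"rows",np.ceil(max(np.linalg.norm(d)/6.25,np.linalg.norm(t)/10.7)))
def st():
    o=bot.observe(); print(round(o["clock"],2),"pos",np.round(o["position"],4),"stop",stopf(o["position"]).round(1),"rot",np.round(o["tool_rot"],4),"F",np.round(o["force"],1),"q",np.round(o["qpos"],2),"w",round(o["grip_width"],4))
E
python3 - <<'E'
from tgt import *
for p in [(349,250),(386,254),(424,266)]: q=plane("top",p,.04);print(q.round(3),stopf(q).round())
print(w(-205,-178)); go([*w(-205,-178),.10],SY)
E
```

```text
[ 0.491 -0.074  0.04 ] [-218.   45.]
[ 0.479 -0.18   0.04 ] [-245.  -58.]
[ 0.444 -0.288  0.04 ] [-294. -160.]
[ 0.53471915 -0.29296869]
slide cm [ 43.69 -19.93  13.1 ] turn deg [-0.06  0.01  7.56] rows 8.0
```

Emit:
arm_command --gripper '[5.0,5.0,5.0,5.0,5.0]' --slide '[[43.7,-19.9,8],[43.7,-19.9,8],[43.7,-19.9,8],[43.7,-19.9,8],[43.7,-19.9,8]]' --turn '[[0,0,7.6],[0,0,7.6],[0,0,7.6],[0,0,7.6],[0,0,7.6]]' --force 40

```text
clock: 0.72
position: [0.4045, -0.4026, 0.1795]
tool_rot: [-3.141, 0.0, 0.138]
force: [1.8, -0.6, -0.5]
grip_width: 0.0499
```

```bash
python3 -c "
from tgt import *
st(); go([*w(-205,-178),.06],SY)"
```

```text
0.72 pos [ 0.4045 -0.4026  0.1795] stop [-349.1 -268.5] rot [-3.1415e+00  1.0000e-04  1.3800e-01] F [ 1.8 -0.6 -0.5] q [ 0.72  0.5  -0.06  1.8   0.04  0.85 -0.79] w 0.0499
slide cm [14.4  -9.07 11.95] turn deg [-0.01  0.   -0.05] rows 4.0
```

Emit:
arm_command --gripper '[5.0,5.0,5.0,5.0,5.0]' --slide '[[14.4,-9.1,12],[14.4,-9.1,12],[14.4,-9.1,12],[14.4,-9.1,12],[14.4,-9.1,12]]' --turn '[[0,0,0],[0,0,0],[0,0,0],[0,0,0],[0,0,0]]'

```text
clock: 1.35
position: [0.5334, -0.2933, 0.0591]
tool_rot: [-3.141, 0.001, 0.14]
force: [-0.1, -0.2, 0.6]
grip_width: 0.0501
```

```bash
python3 -c "
from tgt import *
st(); go([*w(-205,-178),.006],SY)"
```

```text
1.35 pos [ 0.5334 -0.2933  0.0591] stop [-206.4 -178.1] rot [-3.1406e+00  1.4000e-03  1.3970e-01] F [-0.1 -0.2  0.6] q [ 0.44  0.72 -0.05  1.76  0.06  0.67 -1.07] w 0.0501
slide cm [ 0.14 -0.01  5.31] turn deg [-0.06  0.08  0.05] rows 1.0
```

Down to 6 mm, then ease forward to feel the edge (expected near stop x = -186).

Emit:
arm_command --gripper '[5.0,5.0,5.0,5.0,5.0]' --slide '[[0.1,0,3],[0.1,0,5.3],[0.1,0,5.3],[0.8,0,5.3],[1.2,0,5.3]]' --turn '[[0,0,0],[0,0,0],[0,0,0],[0,0,0],[0,0,0]]'

```text
clock: 1.98
position: [0.5464, -0.293, 0.0084]
tool_rot: [3.141, -0.002, 0.138]
force: [0.6, -0.4, -0.0]
grip_width: 0.05
```

Emit:
arm_command --gripper '[5.0,5.0,5.0,5.0,5.0]' --slide '[[0.5,0,0],[1.0,0,0],[1.5,0,0],[2.0,0,0],[2.5,0,0]]' --turn '[[0,0,0],[0,0,0],[0,0,0],[0,0,0],[0,0,0]]'

```text
clock: 2.6
position: [0.569, -0.2895, 0.007]
tool_rot: [-3.141, 0.002, 0.138]
force: [-8.7, -1.3, 6.6]
grip_width: 0.05
```

```bash
python3 -c "
from tgt import *
st()
f=vision.grab_frame('top'); cv2.imwrite('pics/p1.png',f)
print('orange',blobs(f,(5,150,120),(16,255,255))[0])"
```

```text
2.6 pos [ 0.569  -0.2895  0.007 ] stop [-170.6 -179.3] rot [-3.1414e+00  2.4000e-03  1.3750e-01] F [-8.7 -1.3  6.6] q [ 0.41  0.83 -0.05  1.69  0.06  0.63 -1.11] w 0.05
orange [(2191, [120.6, 38.5], [74, 25, 101, 27]), (14, [399.1, 201.4], [398, 197, 3, 9]), (7, [625.3, 258.0], [625, 255, 2, 7])]
```

Emit:
arm_command --gripper '[5.0,5.0,5.0,5.0,5.0]' --slide '[[0.6,0,0],[1.2,0,0],[1.8,0,0],[2.4,0,0],[2.9,0,0]]' --turn '[[0,0,0],[0,0,0],[0,0,0],[0,0,0],[0,0,0]]'

```text
clock: 3.28
position: [0.5979, -0.2854, 0.0069]
tool_rot: [-3.141, 0.002, 0.138]
force: [-8.9, -0.0, 6.6]
grip_width: 0.0498
```

Emit:
arm_command --gripper '[5.0,5.0,5.0,5.0]' --slide '[[0.1,0,0],[0.2,0,0],[0.3,0,0],[0.4,0,0]]' --turn '[[0,0,0],[0,0,0],[0,0,0],[0,0,0]]'

```text
clock: 3.78
position: [0.6017, -0.2849, 0.0069]
tool_rot: [-3.141, 0.002, 0.138]
force: [-7.5, -1.8, 4.7]
grip_width: 0.05
```

```bash
python3 -c "
from tgt import *
st()"
```

```text
3.77 pos [ 0.6017 -0.2849  0.0069] stop [-137.5 -179.2] rot [-3.1414e+00  2.3000e-03  1.3770e-01] F [-7.5 -1.8  4.7] q [ 0.38  0.86 -0.04  1.61  0.05  0.68 -1.12] w 0.05
```

Emit:
arm_command --gripper '[5.0,5.0,5.0,5.0,5.0]' --slide '[[0.1,0,0],[0.2,0,0],[0.3,0,0],[0.4,0,0],[0.5,0,0]]' --turn '[[0,0,0],[0,0,0],[0,0,0],[0,0,0],[0,0,0]]'

```text
clock: 4.4
position: [0.6066, -0.2842, 0.0069]
tool_rot: [-3.141, 0.002, 0.138]
force: [-8.7, -0.7, 5.1]
grip_width: 0.05
```

Emit:
arm_command --gripper '[5.0,5.0]' --slide '[[0.05,0,0],[0.1,0,0]]' --turn '[[0,0,0],[0,0,0]]'

```text
clock: 4.65
position: [0.6076, -0.2841, 0.0069]
tool_rot: [-3.141, 0.002, 0.138]
force: [-7.6, -0.9, 5.4]
grip_width: 0.0498
```

Emit:
arm_command --gripper '[5.0,5.0]' --slide '[[0.05,0,0],[0.1,0,0]]' --turn '[[0,0,0],[0,0,0]]'

```text
clock: 4.9
position: [0.6086, -0.2839, 0.0069]
tool_rot: [-3.141, 0.002, 0.138]
force: [-6.9, -1.1, 4.1]
grip_width: 0.0499
```

Emit:
arm_command --gripper '[5.0,5.0,5.0]' --slide '[[0.07,0,0],[0.14,0,0],[0.2,0,0]]' --turn '[[0,0,0],[0,0,0],[0,0,0]]'

```text
clock: 5.28
position: [0.6089, -0.284, 0.0068]
tool_rot: [-3.141, 0.005, 0.137]
force: [-19.5, 0.2, 13.5]
grip_width: 0.0501
```

```bash
python3 -c "
from tgt import *
st()
f=vision.grab_frame('top'); cv2.imwrite('pics/p2.png',cv2.resize(f[145:245,330:450],None,fx=6,fy=6,interpolation=cv2.INTER_CUBIC))
"
```

```text
5.28 pos [ 0.6089 -0.284   0.0068] stop [-130.3 -179.4] rot [-3.1409  0.0054  0.1372] F [-19.5   0.2  13.5] q [ 0.37  0.87 -0.04  1.59  0.05  0.69 -1.13] w 0.0501
```

View pics/p2.png

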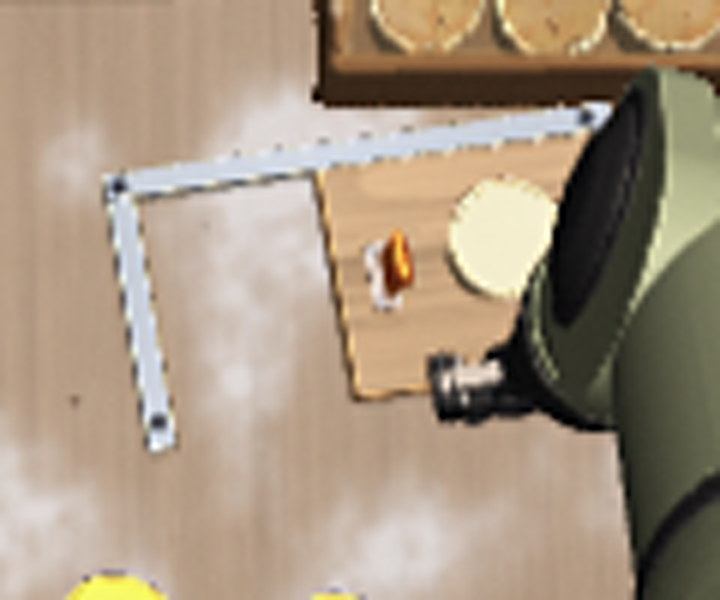

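Emit:
arm_command --gripper '[5.0,5.0,5.0,5.0,5.0]' --slide '[[-1,0,0],[-3,0,0],[-3,0,-6],[-3,0,-12],[-3,5,-12]]' --turn '[[0,0,0],[0,0,0],[0,0,0],[0,0,0],[0,0,-10]]'

```text
clock: 5.95
position: [0.5926, -0.3347, 0.1328]
tool_rot: [3.137, -0.007, 0.321]
force: [1.4, -0.8, -0.7]
grip_width: 0.0503
```

```bash
python3 -c "
from tgt import *
st(); go([*w(-60,-285),.10],SY+np.pi/2)"
```

```text
5.95 pos [ 0.5926 -0.3347  0.1328] stop [-153.5 -227.3] rot [ 3.1374 -0.0067  0.3205] F [ 1.4 -0.8 -0.7] q [ 0.49  0.71 -0.1   1.53  0.08  0.9  -0.88] w 0.0503
slide cm [8.13 7.35 3.36] turn deg [  0.47  -0.15 -79.59] rows 8.0
```

Emit:
arm_command --gripper '[5.0,5.0,5.0,5.0,5.0]' --slide '[[8.1,7.4,0],[8.1,7.4,0],[8.1,7.4,0],[8.1,7.4,0],[8.1,7.4,0]]' --turn '[[0,0,-79.6],[0,0,-79.6],[0,0,-79.6],[0,0,-79.6],[0,0,-79.6]]'

```text
clock: 6.58
position: [0.6887, -0.3823, 0.1267]
tool_rot: [-3.142, -0.0, 1.256]
force: [-0.5, -0.6, -1.1]
grip_width: 0.0499
```

```bash
python3 -c "
from tgt import *
st(); go([*w(-60,-285),.10],SY+np.pi/2)"
```

```text
6.58 pos [ 0.6887 -0.3823  0.1267] stop [ -64.9 -287.8] rot [-3.1416e+00 -2.0000e-04  1.2565e+00] F [-0.5 -0.6 -1.1] q [ 0.58  0.91 -0.31  1.15  0.27  1.12 -0.04] w 0.0499
slide cm [0.47 0.32 2.67] turn deg [ 0.000e+00 -1.000e-02 -2.597e+01] rows 3.0
```

Emit:
arm_command --gripper '[5.0,5.0,5.0,5.0,5.0]' --slide '[[0.5,0.3,0],[0.5,0.3,0],[0.5,0.3,0],[0.5,0.3,6],[0.5,0.3,9.7]]' --turn '[[0,0,-26],[0,0,-26],[0,0,-26],[0,0,-26],[0,0,-26]]'

```text
clock: 7.2
position: [0.6922, -0.3782, 0.0274]
tool_rot: [-3.14, -0.001, 1.704]
force: [-0.0, 0.0, -0.4]
grip_width: 0.05
```

Emit:
arm_command --gripper '[5.0,5.0]' --slide '[[0,0,0],[0,0,1.0]]' --turn '[[0,0,0],[0,0,0]]'

```text
clock: 7.45
position: [0.6945, -0.3792, 0.0223]
tool_rot: [3.139, 0.002, 1.704]
force: [-0.1, 0.7, 0.4]
grip_width: 0.0498
```

```bash
python3 -c "
from tgt import *
st(); go([*w(-60,-278),.006],SY+np.pi/2)"
```

```text
7.45 pos [ 0.6945 -0.3792  0.0223] stop [ -58.7 -285.5] rot [3.1386e+00 1.7000e-03 1.7036e+00] F [-0.1  0.7  0.4] q [ 0.61  1.04 -0.38  1.18  0.39  0.99  0.32] w 0.0498
slide cm [ 0.75 -0.14  1.63] turn deg [ 0.17  0.1  -0.35] rows 1.0
```

Emit:
arm_command --gripper '[5.0,5.0,5.0,5.0,5.0]' --slide '[[0,-0.1,1.5],[0,-0.1,1.6],[0.8,-0.1,1.6],[1.5,-0.1,1.6],[2.0,-0.1,1.6]]' --turn '[[0,0,-0.3],[0,0,-0.3],[0,0,-0.3],[0,0,-0.3],[0,0,-0.3]]'

```text
clock: 8.07
position: [0.6897, -0.3586, 0.0045]
tool_rot: [3.141, 0.001, 1.71]
force: [1.2, -4.0, -0.0]
grip_width: 0.05
```

Emit:
arm_command --gripper '[5.0,5.0,5.0,5.0,5.0]' --slide '[[0.5,0,0],[1.0,0,0],[1.6,0,0],[2.3,0,0],[3.0,0,0]]' --turn '[[0,0,0],[0,0,0],[0,0,0],[0,0,0],[0,0,0]]'

```text
clock: 8.7
position: [0.6854, -0.33, 0.0045]
tool_rot: [3.141, 0.002, 1.708]
force: [0.4, -5.6, 1.9]
grip_width: 0.0502
```

```bash
python3 -c "
from tgt import *
st()"
```

```text
8.7 pos [ 0.6854 -0.33    0.0045] stop [ -60.9 -235.6] rot [3.1410e+00 1.6000e-03 1.7085e+00] F [ 0.4 -5.6  1.9] q [ 0.57  1.01 -0.38  1.29  0.41  0.91  0.24] w 0.0502
```

Emit:
arm_command --gripper '[5.0,5.0,5.0,5.0,5.0]' --slide '[[0.6,0,0],[1.2,0,0],[1.8,0,0],[2.4,0,0],[3.0,0,0]]' --turn '[[0,0,0],[0,0,0],[0,0,0],[0,0,0],[0,0,0]]'

```text
clock: 9.32
position: [0.6812, -0.3005, 0.0045]
tool_rot: [3.141, 0.002, 1.708]
force: [-0.1, -5.7, 2.1]
grip_width: 0.0502
```

Emit:
arm_command --gripper '[5.0,5.0,5.0,5.0,5.0]' --slide '[[0.6,0,0],[1.2,0,0],[1.8,0,0],[2.3,0,0],[2.6,0,0]]' --turn '[[0,0,0],[0,0,0],[0,0,0],[0,0,0],[0,0,0]]'

```text
clock: 9.95
position: [0.6776, -0.2747, 0.0045]
tool_rot: [3.141, 0.002, 1.709]
force: [-0.4, -6.3, 3.3]
grip_width: 0.05
```

Emit:
arm_command --gripper '[5.0,5.0,5.0,5.0,5.0]' --slide '[[0.1,0,0],[0.2,0,0],[0.3,0,0],[0.4,0,0],[0.5,0,0]]' --turn '[[0,0,0],[0,0,0],[0,0,0],[0,0,0],[0,0,0]]'

```text
clock: 10.58
position: [0.6769, -0.2701, 0.0045]
tool_rot: [3.141, 0.002, 1.708]
force: [-0.8, -7.2, 2.2]
grip_width: 0.0502
```

```bash
python3 -c "
from tgt import *
st()"
```

```text
10.57 pos [ 0.6769 -0.2701  0.0045] stop [ -61.1 -175. ] rot [3.1413e+00 1.8000e-03 1.7084e+00] F [-0.8 -7.2  2.2] q [ 0.51  0.97 -0.37  1.4   0.41  0.85  0.15] w 0.0502
```

Emit:
arm_command --gripper '[5.0,5.0,5.0]' --slide '[[0.1,0,0],[0.2,0,0],[0.3,0,0]]' --turn '[[0,0,0],[0,0,0],[0,0,0]]'

```text
clock: 10.95
position: [0.6766, -0.2682, 0.0045]
tool_rot: [3.141, 0.003, 1.708]
force: [3.8, -12.9, -1.3]
grip_width: 0.0498
```

Emit:
arm_command --gripper '[5.0,5.0]' --slide '[[0.07,0,0],[0.14,0,0]]' --turn '[[0,0,0],[0,0,0]]'

```text
clock: 11.2
position: [0.6767, -0.2681, 0.0046]
tool_rot: [3.14, 0.005, 1.707]
force: [6.3, -17.9, -3.4]
grip_width: 0.0501
```

Emit:
arm_command --gripper '[5.0,5.0]' --slide '[[0.07,0,0],[0.14,0,0]]' --turn '[[0,0,0],[0,0,0]]'

```text
clock: 11.45
position: [0.6768, -0.268, 0.0049]
tool_rot: [3.139, 0.006, 1.707]
force: [7.2, -23.7, -2.2]
grip_width: 0.05
```

Emit:
arm_command --gripper '[5.0,5.0,5.0,5.0,5.0]' --slide '[[-1,0,0],[-4,0,0],[-4,0,-6],[-4,0,-12],[-4,0,-18]]' --turn '[[0,0,0],[0,0,0],[0,0,0],[0,0,0],[0,0,0]]'

```text
clock: 12.08
position: [0.6813, -0.3022, 0.1858]
tool_rot: [-3.141, -0.001, 1.709]
force: [1.0, -0.9, 0.2]
grip_width: 0.0497
```

```bash
python3 -c "
from tgt import *
st(); go([.5495,.214,.18],-.45+np.pi/2)"
```

```text
12.07 pos [ 0.6813 -0.3022  0.1858] stop [ -61.1 -207.4] rot [-3.1415e+00 -9.0000e-04  1.7095e+00] F [ 1.  -0.9  0.2] q [ 0.57  0.79 -0.43  1.25  0.33  1.16  0.26] w 0.0497
slide cm [52.94 -5.92  0.63] turn deg [-2.000e-02 -5.000e-02  3.373e+01] rows 9.0
```

Emit:
arm_command --gripper '[5.0,5.0,5.0,5.0,5.0]' --slide '[[52.9,-5.9,0],[52.9,-5.9,0],[52.9,-5.9,0],[52.9,-5.9,0],[52.9,-5.9,0]]' --turn '[[0,0,33.7],[0,0,33.7],[0,0,33.7],[0,0,33.7],[0,0,33.7]]'

```text
clock: 12.7
position: [0.6035, 0.0024, 0.1842]
tool_rot: [-3.141, -0.0, 1.121]
force: [1.7, 0.9, 0.2]
grip_width: 0.0501
```

```bash
python3 -c "
from tgt import *
st(); go([.5495,.214,.12],-.45+np.pi/2)"
```

```text
12.7 pos [0.6035 0.0024 0.1842] stop [-96. 105.] rot [-3.1415e+00 -3.0000e-04  1.1209e+00] F [1.7 0.9 0.2] q [ 0.13  0.56 -0.34  1.69  0.22  0.93 -0.74] w 0.0501
slide cm [ 16.7  -14.06   6.42] turn deg [-0.01 -0.02  0.01] rows 4.0
```

Emit:
arm_command --gripper '[5.0,5.0,5.0,5.0,5.0]' --slide '[[16.7,-14.1,0],[16.7,-14.1,0],[16.7,-14.1,0],[16.7,-14.1,4],[16.7,-14.1,4]]' --turn '[[0,0,0],[0,0,0],[0,0,0],[0,0,0],[0,0,0]]'

```text
clock: 13.32
position: [0.5475, 0.2143, 0.1418]
tool_rot: [-3.138, 0.002, 1.126]
force: [-0.2, -1.2, 0.4]
grip_width: 0.0501
```

```bash
python3 -c "
from tgt import *
st(); 
f=vision.grab_frame('top'); g=vision.grab_frame('side')
cv2.imwrite('pics/t3.png',f); cv2.imwrite('pics/s3.png',g)
a=cv2.resize(f[150:240,335:455],None,fx=6,fy=6,interpolation=cv2.INTER_CUBIC)
cv2.imwrite('pics/c3.png',a)
print([x for x in blobs(f,(105,130,80),(125,255,255))[0]],[x for x in blobs(g,(105,130,80),(125,255,255))[0]])"
```

```text
13.32 pos [0.5475 0.2143 0.1418] stop [-122.1  322.7] rot [-3.1379e+00  2.1000e-03  1.1256e+00] F [-0.2 -1.2  0.4] q [-0.23  0.59 -0.35  1.76  0.26  0.84 -1.14] w 0.0501
[(40, [550.1, 271.6], [541, 269, 17, 9]), (165, [547.0, 288.1], [534, 280, 27, 18])] [(10, [23.5, 67.5], [19, 66, 10, 4]), (30, [78.3, 84.5], [72, 81, 14, 7]), (8, [44.5, 97.0], [41, 97, 8, 1]), (14, [400.9, 135.4], [398, 134, 7, 5]), (113, [332.2, 243.7], [324, 236, 18, 16]), (35, [320.1, 274.6], [313, 271, 15, 8])]
```

View pics/c3.png

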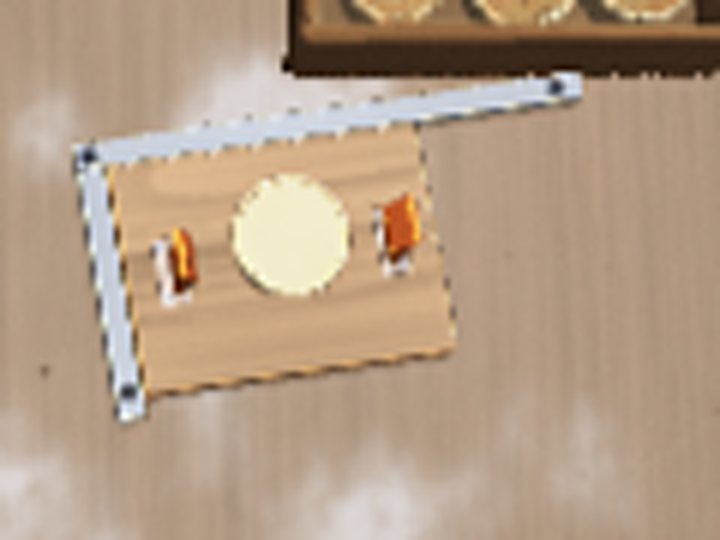

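```bash
python3 - <<'E'
from fit import *; from tgt import *
A=lambda l:[((x+.5)/6-.5+335,(y+.5)/6-.5+150) for x,y in l]
b=fit("top",[(60,-80,18),(-60,-80,18),(-60,80,18)],A([(417,125),(455,350),(145,397)]),[.66,-.17,.1])
print("home",w(-60,-80),"board stop",stopf(b[:2]),"custard stop",stopf(plane("top",A([(291,235)])[0],.06)))
t=cv2.imread("pics/top0.png")[215:245,225:275]
m=cv2.inRange(cv2.cvtColor(cv2.resize(t,None,fx=8,fy=8,interpolation=cv2.INTER_CUBIC),cv2.COLOR_BGR2HSV),(105,130,80),(125,255,255))
for c in cv2.findContours(m,0,2)[0]:
    if cv2.contourArea(c)>500:
        r=cv2.minAreaRect(c); bx=cv2.boxPoints(r); bx=(bx+.5)/8-.5+[225,215]; W=np.array([plane("top",q,.08)[:2] for q in bx])
        e=max((W[1]-W[0],W[2]-W[1]),key=np.linalg.norm); print(W.mean(0),np.linalg.norm(e),np.degrees(np.arctan2(e[1],e[0])), [round(float(np.linalg.norm(v)),3) for v in (W[1]-W[0],W[2]-W[1])])
E
```

```text
[ 0.6643 -0.1763  0.1363] res [-0.21 -0.41  0.6   0.43 -0.39 -0.05]
home [ 0.66475417 -0.17583674] board stop [-60.5619509  -80.37835728] custard stop [-57.86706688 -79.14794059]
[0.52279656 0.1641889 ] 0.04262122387243849 -25.315465458700317 [0.043, 0.006]
[0.54886764 0.2153016 ] 0.0658018866105667 -116.5783051941311 [0.017, 0.066]
```

```bash
python3 -c "
from tgt import *
st(); go([.549,.2147,.061],1.114)"
```

```text
13.43 pos [0.55   0.2115 0.144 ] stop [-120.   319.5] rot [-3.1412e+00  6.0000e-04  1.1212e+00] F [ 0.8 -1.1  0.4] q [-0.22  0.59 -0.35  1.76  0.26  0.84 -1.14] w 0.05
slide cm [ 0.24 -0.23  8.3 ] turn deg [-0.02  0.04  0.42] rows 2.0
```

Emit:
arm_command --gripper '[5.0,5.0,5.0,5.0,5.0]' --slide '[[0.2,-0.2,0],[0.2,-0.2,4],[0.2,-0.2,7.5],[0.2,-0.2,8.2],[0.2,-0.2,8.2]]' --turn '[[0,0,0.4],[0,0,0.4],[0,0,0.4],[0,0,0.4],[0,0,0.4]]'

```text
clock: 14.05
position: [0.5497, 0.2143, 0.0628]
tool_rot: [3.141, -0.0, 1.113]
force: [0.3, 0.0, 0.8]
grip_width: 0.0498
```

```bash
python3 -c "
from tgt import *
st(); go([.549,.2147,.061],1.114)
f=vision.grab_frame('side'); cv2.imwrite('pics/s4.png',cv2.resize(f[190:310,260:400],None,fx=5,fy=5,interpolation=cv2.INTER_CUBIC))"
```

```text
14.05 pos [0.5497 0.2143 0.0628] stop [-119.9  322.3] rot [ 3.1411e+00 -5.0000e-04  1.1132e+00] F [0.3 0.  0.8] q [-0.26  0.7  -0.31  1.8   0.31  0.68 -1.2 ] w 0.0498
slide cm [ 0.   -0.08  0.18] turn deg [ 0.03 -0.03 -0.05] rows 1.0
```

View pics/s4.png

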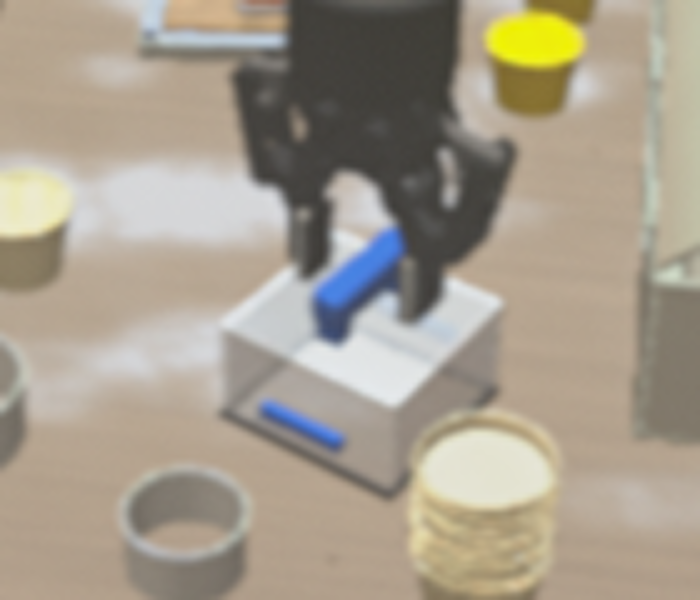

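Emit:
arm_command --gripper '[3.0,1.5,1.0,1.0,1.0]' --slide '[[0,-0.1,0.1],[0,-0.1,0.1],[0,-0.1,0.1],[0,-0.1,0.1],[0,-0.1,0.1]]' --turn '[[0,0,0],[0,0,0],[0,0,0],[0,0,0],[0,0,0]]' --force 90

```text
clock: 14.72
position: [0.5489, 0.215, 0.0617]
tool_rot: [3.141, -0.001, 1.114]
force: [0.5, -0.8, 7.0]
grip_width: 0.0164
```

Emit:
arm_command --gripper '[1.0,1.0,1.0,1.0,1.0]' --slide '[[0,0,0],[0,0,-1],[0,0,-4],[0,0,-8],[0,0,-10]]' --turn '[[0,0,0],[0,0,0],[0,0,0],[0,0,0],[0,0,0]]'

```text
clock: 15.35
position: [0.5487, 0.2153, 0.1635]
tool_rot: [3.14, -0.002, 1.114]
force: [-0.5, 0.7, -1.3]
grip_width: 0.0164
```

```bash
python3 -c "
from tgt import *
st(); print(w(-60,-80)); go([*w(-60,-80),.20],SY+np.pi/2)"
```

```text
15.35 pos [0.5487 0.2153 0.1635] stop [-120.8  323.4] rot [ 3.1403e+00 -1.7000e-03  1.1141e+00] F [-0.5  0.7 -1.3] q [-0.22  0.56 -0.36  1.75  0.25  0.87 -1.15] w 0.0164
[ 0.66475417 -0.17583674]
slide cm [-29.98  27.67  -3.66] turn deg [  0.1   -0.07 -34.13] rows 7.0
```

Emit:
arm_command --gripper '[1.0,1.0,1.0,1.0,1.0]' --slide '[[-30,27.7,-2],[-30,27.7,-2],[-30,27.7,-2],[-30,27.7,-2],[-30,27.7,-2]]' --turn '[[0,0,-34.1],[0,0,-34.1],[0,0,-34.1],[0,0,-34.1],[0,0,-34.1]]'

```text
clock: 15.98
position: [0.6359, -0.0811, 0.1767]
tool_rot: [3.141, -0.0, 1.71]
force: [0.9, 0.7, -1.4]
grip_width: 0.0164
```

```bash
python3 -c "
from tgt import *
st(); go([*w(-60,-80),.18],SY+np.pi/2)"
```

```text
15.97 pos [ 0.6359 -0.0811  0.1767] stop [-75.5  17.8] rot [ 3.1413e+00 -2.0000e-04  1.7100e+00] F [ 0.9  0.7 -1.4] q [ 0.34  0.64 -0.48  1.59  0.33  0.99 -0.1 ] w 0.0164
slide cm [-9.78  1.54 -0.33] turn deg [ 0.02 -0.01  0.02] rows 2.0
```

Emit:
arm_command --gripper '[1.0,1.0,1.0,1.0,1.0]' --slide '[[-5,1,0],[-9.8,1.5,0],[-9.8,1.5,2],[-9.8,1.5,3],[-9.8,1.5,3]]' --turn '[[0,0,0],[0,0,0],[0,0,0],[0,0,0],[0,0,0]]'

```text
clock: 16.6
position: [0.6637, -0.1725, 0.1455]
tool_rot: [-3.14, -0.001, 1.711]
force: [0.1, 0.5, -1.1]
grip_width: 0.0161
```

```bash
python3 -c "
from tgt import *
st(); go([*w(-60,-80),.14],SY+np.pi/2)
f=vision.grab_frame('top'); g=vision.grab_frame('side')
a=cv2.resize(f[160:230,335:425],None,fx=6,fy=6,interpolation=cv2.INTER_CUBIC)
b=cv2.resize(g[110:210,280:390],None,fx=4.2,fy=4.2,interpolation=cv2.INTER_CUBIC)
b=cv2.resize(g[130:200,280:370],None,fx=6,fy=6,interpolation=cv2.INTER_CUBIC)
cv2.imwrite('pics/ts5.png',np.hstack([a[:, :400],b[:, :400]]))
cv2.imwrite('pics/t5.png',f);cv2.imwrite('pics/s5.png',g)"
```

```text
16.6 pos [ 0.6637 -0.1725  0.1455] stop [-60.6 -76.6] rot [-3.1404e+00 -1.0000e-03  1.7109e+00] F [ 0.1  0.5 -1.1] q [ 0.44  0.74 -0.45  1.48  0.36  1.    0.04] w 0.0161
slide cm [-0.35  0.06  0.55] turn deg [-0.07 -0.06  0.07] rows 1.0
```

View pics/ts5.png

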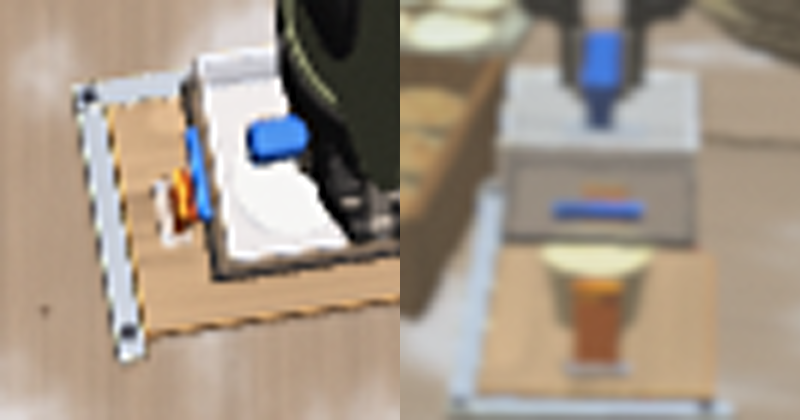

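```bash
python3 - <<'E'
from tgt import *
T=lambda p:((p[0]+.5)/6-.5+335,(p[1]+.5)/6-.5+160)
D=lambda p:((p[0]-400+.5)/6-.5+280,(p[1]+.5)/6-.5+130)
def tri(a,b):
    (o1,d1),(o2,d2)=ray("top",a),ray("side",b); A=np.c_[d1,-d2]; s=np.linalg.lstsq(A,o2-o1,rcond=None)[0]
    p,q=o1+s[0]*d1,o2+s[1]*d2; print((p+q)/2,"gap mm",np.linalg.norm(p-q)*1000,"stop",stopf((p+q)/2)); 
tri(T((199,175)),D((598,209)))
tri(T((249,142)),D((600,70)))
c,s=np.cos(SY),np.sin(SY)
for n,f in(("top",T),("side",D)):
    print(n,[plane(n,f(p),.104).round(4) for p in ([(190,128),(210,220)] if n=="top" else [(552,210),(644,208)])])
print(stopf(plane("top",T((199,175)),.104)),stopf(plane("side",D((598,209)),.104)))
e=plane("top",T((210,220)),.104)-plane("top",T((190,128)),.104);print("lug yaw",np.arctan2(-e[1],-e[0]))
e=plane("side",D((552,210)),.104)-plane("side",D((644,208)),.104);print("lug yaw",np.arctan2(e[1],e[0]))
E
```

```text
[ 0.65610481 -0.12369532  0.10761111] gap mm 0.23560690277926283 stop [-61.34687834 -27.16322054]
[ 0.65677483 -0.13702845  0.17548972] gap mm 2.0372620036828297 stop [-62.52933882 -40.46071082]
top [array([ 0.6796, -0.1205,  0.104 ]), array([ 0.6356, -0.1287,  0.104 ])]
side [array([ 0.6794, -0.1255,  0.104 ]), array([ 0.6351, -0.1364,  0.104 ])]
[-60.49113086 -27.75572007] [-61.1838545  -34.48415121]
lug yaw 0.1835360331819816
lug yaw 0.24203579721507465
```

```bash
python3 - <<'E'
from fit import *; from tgt import *
def segs(name,file,box,z,lo=(105,110,60),hi=(125,255,255)):
    x0,y0,x1,y1=box; im=cv2.imread(file)[y0:y1,x0:x1]
    m=cv2.inRange(cv2.cvtColor(cv2.resize(im,None,fx=8,fy=8,interpolation=cv2.INTER_CUBIC),cv2.COLOR_BGR2HSV),lo,hi)
    for c in cv2.findContours(m,0,2)[0]:
        if cv2.contourArea(c)<300: continue
        bx=(cv2.boxPoints(cv2.minAreaRect(c))+.5)/8-.5+[x0,y0]
        W=np.array([plane(name,q,z) for q in bx]); e=max((W[1]-W[0],W[2]-W[1]),key=np.linalg.norm)
        ya=np.arctan2(e[1],e[0]); print(name,"pix",bx.mean(0).round(1),"stop",stopf(W.mean(0)).round(1),"len",np.linalg.norm(e).round(3),"yaw mod pi/2",round((ya+np.pi/4)%(np.pi/2)-np.pi/4,3))
segs("top","pics/t5.png",(355,170,400,205),.104)
segs("side","pics/s5.png",(295,130,335,175),.104)
# same method on the initial lug (cover yaw then ~-0.46)
segs("top","pics/top0.png",(255,225,275,250),.02); segs("side","pics/side0.png",(308,265,332,285),.02)
# LSD lines around cover in both images
for n,box,z in(("top",(350,165,425,215),.09),("side",(290,140,340,205),.09)):
    x0,y0,x1,y1=box; g=cv2.cvtColor(cv2.imread(f"pics/{n[0]}5.png"),6)[y0:y1,x0:x1]
    L=cv2.createLineSegmentDetector().detect(cv2.resize(g,None,fx=4,fy=4,interpolation=cv2.INTER_CUBIC))[0][:,0]
    for l in L:
        p=(l.reshape(2,2)+.5)/4-.5+[x0,y0]
        if np.linalg.norm(p[1]-p[0])<14: continue
        W=[plane(n,q,z) for q in p]; e=W[1]-W[0]; ya=np.arctan2(e[1],e[0]); print(n,p.round(1).ravel().tolist(),round((ya+np.pi/4)%(np.pi/2)-np.pi/4,3))
E
```

```text
top pix [367.6 188.6] stop [-60.1 -27.5] len 0.047 yaw mod pi/2 0.139
top pix [381.  182.7] stop [-48.7 -67.6] len 0.03 yaw mod pi/2 0.277
side pix [312.6 164.7] stop [-61.4 -32.7] len 0.039 yaw mod pi/2 0.193
side pix [313.  140.6] stop [ -55.2 -216.4] len 0.093 yaw mod pi/2 0.175
top pix [264.9 237.9] stop [-146.8  283.7] len 0.046 yaw mod pi/2 -0.457
top pix [256.3 232.5] stop [-127.3  306.8] len 0.019 yaw mod pi/2 0.024
side pix [320.  274.4] stop [-94.1 359.7] len 0.042 yaw mod pi/2 -0.458
top [389.7, 204.2, 369.7, 206.9] 0.133
top [402.5, 164.8, 402.4, 181.3] -0.048
top [370.5, 204.0, 393.1, 200.8] 0.135
top [395.1, 211.4, 381.0, 213.2] 0.128
side [329.2, 171.2, 297.0, 170.2] 0.123
side [289.8, 198.6, 335.4, 199.2] 0.158
side [319.8, 166.7, 305.1, 166.3] 0.129
side [296.7, 153.9, 328.9, 154.8] 0.123
side [327.9, 196.7, 292.0, 196.1] 0.156
side [297.6, 168.2, 319.5, 168.7] 0.141
side [334.5, 202.5, 305.7, 202.0] 0.152
```

```bash
python3 -c "
from tgt import *
st(); go([*w(-60.4,-79.2),.105],SY+np.pi/2)"
```

```text
16.7 pos [ 0.6643 -0.1729  0.1466] stop [-60. -77.] rot [ 3.1411e+00 -1.0000e-04  1.7105e+00] F [ 0.5 -0.2 -0.3] q [ 0.44  0.74 -0.45  1.48  0.36  1.    0.04] w 0.0164
slide cm [-0.22 -0.04  4.16] turn deg [ 0.03 -0.01  0.05] rows 1.0
```

Emit:
arm_command --gripper '[1.0,1.0,1.0,1.0,1.0]' --slide '[[-0.2,0,1],[-0.2,0,2],[-0.2,0,3],[-0.2,0,4],[-0.2,0,4]]' --turn '[[0,0,0],[0,0,0],[0,0,0],[0,0,0],[0,0,0]]'

```text
clock: 17.32
position: [0.6639, -0.176, 0.1049]
tool_rot: [-3.14, -0.0, 1.709]
force: [0.7, -0.8, -1.4]
grip_width: 0.0162
```

```bash
python3 -c "
from tgt import *
st()
g=vision.grab_frame('side');f=vision.grab_frame('top')
cv2.imwrite('pics/s6.png',g)
b=cv2.resize(g[130:200,290:356],None,fx=6,fy=6,interpolation=cv2.INTER_CUBIC)
a=cv2.resize(f[160:230,345:411],None,fx=6,fy=6,interpolation=cv2.INTER_CUBIC)
cv2.imwrite('pics/ts6.png',np.hstack([a,b]))"
```

```text
17.32 pos [ 0.6639 -0.176   0.1049] stop [-60.9 -80. ] rot [-3.1403e+00 -4.0000e-04  1.7092e+00] F [ 0.7 -0.8 -1.4] q [ 0.44  0.79 -0.44  1.5   0.38  0.94  0.03] w 0.0162
```

View pics/ts6.png

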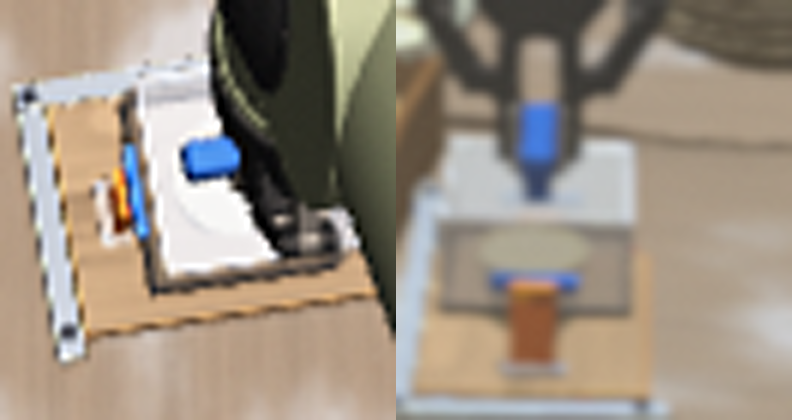

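Emit:
arm_command --gripper '[1.0,1.0,1.0,1.0]' --slide '[[0,0,0.2],[0,0,0.4],[0,0,0.6],[0,0,0.8]]' --turn '[[0,0,0],[0,0,0],[0,0,0],[0,0,0]]'

```text
clock: 17.92
position: [0.6644, -0.1761, 0.098]
tool_rot: [3.141, 0.0, 1.709]
force: [-0.0, -1.9, 2.0]
grip_width: 0.0163
```

Emit:
arm_command --gripper '[1.0,1.0,1.0]' --slide '[[0,0,0.15],[0,0,0.3],[0,0,0.4]]' --turn '[[0,0,0],[0,0,0],[0,0,0]]'

```text
clock: 18.3
position: [0.6645, -0.176, 0.0941]
tool_rot: [3.141, 0.0, 1.709]
force: [0.1, -0.6, 5.3]
grip_width: 0.0161
```

```bash
python3 -c "
from tgt import *
st()"
```

```text
18.3 pos [ 0.6645 -0.176   0.0941] stop [-60.2 -80.1] rot [3.1412e+00 1.0000e-04 1.7092e+00] F [ 0.1 -0.6  5.3] q [ 0.43  0.8  -0.43  1.51  0.39  0.92  0.02] w 0.0161
```

Emit:
arm_command --gripper '[1.0,1.0,1.0,1.0]' --slide '[[0,0,0.15],[0,0,0.3],[0,0,0.45],[0,0,0.6]]' --turn '[[0,0,0],[0,0,0],[0,0,0],[0,0,0]]'

```text
clock: 18.8
position: [0.6643, -0.176, 0.0878]
tool_rot: [-3.141, -0.0, 1.709]
force: [0.2, -2.0, 2.3]
grip_width: 0.0164
```

Emit:
arm_command --gripper '[1.0,1.0,1.0,1.0]' --slide '[[0,0,0.1],[0,0,0.2],[0,0,0.3],[0,0,0.4]]' --turn '[[0,0,0],[0,0,0],[0,0,0],[0,0,0]]'

```text
clock: 19.3
position: [0.6643, -0.176, 0.0838]
tool_rot: [-3.141, -0.0, 1.709]
force: [1.0, -1.2, 1.1]
grip_width: 0.0165
```

```bash
python3 -c "
from tgt import *
st()"
```

```text
19.3 pos [ 0.6643 -0.176   0.0838] stop [-60.5 -80.1] rot [-3.1415e+00 -1.0000e-04  1.7092e+00] F [ 1.  -1.2  1.1] q [ 0.43  0.81 -0.43  1.51  0.39  0.9   0.02] w 0.0165
```

Emit:
arm_command --gripper '[1.0,1.0,1.0]' --slide '[[0,0,0.1],[0,0,0.2],[0,0,0.3]]' --turn '[[0,0,0],[0,0,0],[0,0,0]]'

```text
clock: 19.68
position: [0.6642, -0.1758, 0.0807]
tool_rot: [-3.141, -0.0, 1.709]
force: [-0.6, -0.4, 0.2]
grip_width: 0.0164
```

Emit:
arm_command --gripper '[1.0,1.0]' --slide '[[0,0,0.05],[0,0,0.1]]' --turn '[[0,0,0],[0,0,0]]'

```text
clock: 19.92
position: [0.6643, -0.176, 0.0799]
tool_rot: [-3.142, 0.0, 1.709]
force: [0.6, -1.8, 2.0]
grip_width: 0.0162
```

Emit:
arm_command --gripper '[1.0,1.0]' --slide '[[0,0,0.05],[0,0,0.1]]' --turn '[[0,0,0],[0,0,0]]'

```text
clock: 20.18
position: [0.6648, -0.176, 0.0796]
tool_rot: [3.141, 0.0, 1.709]
force: [0.6, -0.6, 9.8]
grip_width: 0.0162
```

Emit:
arm_command --gripper '[1.0,1.0]' --slide '[[0,0,0.05],[0,0,0.08]]' --turn '[[0,0,0],[0,0,0]]'

```text
clock: 20.42
position: [0.6648, -0.1761, 0.0795]
tool_rot: [3.141, 0.001, 1.709]
force: [-4.6, -1.0, 19.5]
grip_width: 0.016
```

```bash
python3 -c "
from tgt import *
st()"
```

```text
20.43 pos [ 0.6648 -0.1761  0.0795] stop [-60.  -80.2] rot [3.1405e+00 7.0000e-04 1.7090e+00] F [-4.6 -1.  19.5] q [ 0.43  0.82 -0.42  1.51  0.4   0.89  0.01] w 0.016
```

19.5 N down: hold here for over a second and watch the reading.

Emit:
arm_command --gripper '[1.0,1.0,1.0,1.0,1.0]' --slide '[[0,0,0],[0,0,0],[0,0,0],[0,0,0],[0,0,0]]' --turn '[[0,0,0],[0,0,0],[0,0,0],[0,0,0],[0,0,0]]'

```text
clock: 21.05
position: [0.6648, -0.1761, 0.0795]
tool_rot: [3.14, 0.001, 1.709]
force: [-4.4, -0.3, 17.0]
grip_width: 0.0162
```

Emit:
arm_command --gripper '[1.0,1.0,1.0,1.0,1.0]' --slide '[[0,0,0],[0,0,0],[0,0,0],[0,0,0],[0,0,0]]' --turn '[[0,0,0],[0,0,0],[0,0,0],[0,0,0],[0,0,0]]'

```text
clock: 21.68
position: [0.6648, -0.176, 0.0795]
tool_rot: [3.14, 0.001, 1.709]
force: [-3.5, -0.4, 17.2]
grip_width: 0.0161
```

Emit:
arm_command --gripper '[1.0,1.0,1.0,1.0,1.0]' --slide '[[0,0,0.03],[0,0,0.03],[0,0,0.03],[0,0,0.03],[0,0,0.03]]' --turn '[[0,0,0],[0,0,0],[0,0,0],[0,0,0],[0,0,0]]'

```text
clock: 22.3
position: [0.6648, -0.1761, 0.0795]
tool_rot: [3.14, 0.001, 1.709]
force: [-4.5, -0.6, 22.0]
grip_width: 0.0163
```

Emit:
arm_command --gripper '[1.0,1.0,1.0]' --slide '[[0,0,0],[0,0,-0.1],[0,0,-0.2]]' --turn '[[0,0,0],[0,0,0],[0,0,0]]'

```text
clock: 22.68
position: [0.6643, -0.176, 0.08]
tool_rot: [3.142, 0.0, 1.709]
force: [0.4, -0.5, -2.7]
grip_width: 0.0162
```

Emit:
arm_command --gripper '[2.0,3.0,4.0,4.5,4.5]' --slide '[[0,0,0],[0,0,0],[0,0,0],[0,0,0],[0,0,0]]' --turn '[[0,0,0],[0,0,0],[0,0,0],[0,0,0],[0,0,0]]' --force 30

```text
clock: 23.3
position: [0.6643, -0.1759, 0.0798]
tool_rot: [-3.142, -0.0, 1.709]
force: [0.3, 0.9, 0.1]
grip_width: 0.0451
```

```bash
python3 -c "
from tgt import *
st()"
```

```text
23.3 pos [ 0.6643 -0.1759  0.0798] stop [-60.4 -80. ] rot [-3.1416e+00 -1.0000e-04  1.7092e+00] F [0.3 0.9 0.1] q [ 0.43  0.82 -0.42  1.51  0.4   0.9   0.01] w 0.0451
```

Released; go straight up and sideways out of the view, then check.

Emit:
arm_command --gripper '[4.5,4.5,4.5,4.5,4.5]' --slide '[[0,0,-3],[0,0,-8],[0,0,-14],[-6,0,-16],[-12,0,-16]]' --turn '[[0,0,0],[0,0,0],[0,0,0],[0,0,0],[0,0,0]]'

```text
clock: 23.92
position: [0.6819, -0.2961, 0.2428]
tool_rot: [3.138, 0.002, 1.71]
force: [0.3, -0.2, -1.5]
grip_width: 0.0449
```

Emit:
arm_command --gripper '[4.5,4.5,4.5,4.5]' --slide '[[-6,-6,0],[-12,-6,0],[-16,-6,0],[-16,-6,0]]' --turn '[[0,0,0],[0,0,0],[0,0,0],[0,0,0]]'

```text
clock: 24.42
position: [0.6416, -0.4664, 0.2385]
tool_rot: [-3.14, 0.001, 1.704]
force: [-0.6, 1.3, -0.5]
grip_width: 0.0449
```

```bash
python3 - <<'E'
from fit import *; from tgt import *
st()
g=vision.grab_frame('side');f=vision.grab_frame('top')
cv2.imwrite('pics/s7.png',g);cv2.imwrite('pics/t7.png',f)
b=cv2.resize(g[130:200,290:356],None,fx=6,fy=6,interpolation=cv2.INTER_CUBIC)
a=cv2.resize(f[160:230,345:411],None,fx=6,fy=6,interpolation=cv2.INTER_CUBIC)
cv2.imwrite('pics/ts7.png',np.hstack([a,b]))
hb={}
for n,im,box,z in(("top",f,(345,160,411,230),.102),("side",g,(290,130,356,200),.096)):
    x0,y0,x1,y1=box
    m=cv2.inRange(cv2.cvtColor(cv2.resize(im[y0:y1,x0:x1],None,fx=8,fy=8,interpolation=cv2.INTER_CUBIC),cv2.COLOR_BGR2HSV),(105,110,60),(125,255,255))
    for c in cv2.findContours(m,0,2)[0]:
        if cv2.contourArea(c)<300: continue
        bx=(cv2.boxPoints(cv2.minAreaRect(c))+.5)/8-.5+[x0,y0]; W=np.array([plane(n,q,z) for q in bx]); e=max((W[1]-W[0],W[2]-W[1]),key=np.linalg.norm); ya=np.arctan2(e[1],e[0])
        print(n,bx.mean(0).round(1),"area",cv2.contourArea(c)/64,stopf(W.mean(0)).round(1),"len",np.linalg.norm(e).round(3),"yaw",round((ya+np.pi/4)%(np.pi/2)-np.pi/4,3))
for z in(.093,.098,.113): print(z,[proj(n,[*w(-60,-80),z]).round(1).tolist() for n in("top","side")])
E
```

```text
24.43 pos [ 0.6416 -0.4664  0.2385] stop [-123.1 -364.6] rot [-3.1401e+00  8.0000e-04  1.7037e+00] F [-0.6  1.3 -0.5] q [ 0.75  0.84 -0.43  1.01  0.33  1.34  0.51] w 0.0449
top [367.2 198.8] area 6.8828125 [-88.3 -21.9] len 0.011 yaw 0.107
top [385.5 186.9] area 136.46875 [-61.9 -78.5] len 0.067 yaw 0.148
side [313.1 159.9] area 42.9453125 [-60.7 -83.5] len 0.075 yaw 0.135
0.093 [[385.4, 186.9], [312.8, 161.1]]
0.098 [[385.7, 186.5], [312.8, 159.7]]
0.113 [[386.6, 185.3], [312.8, 155.2]]
```

View pics/ts7.png

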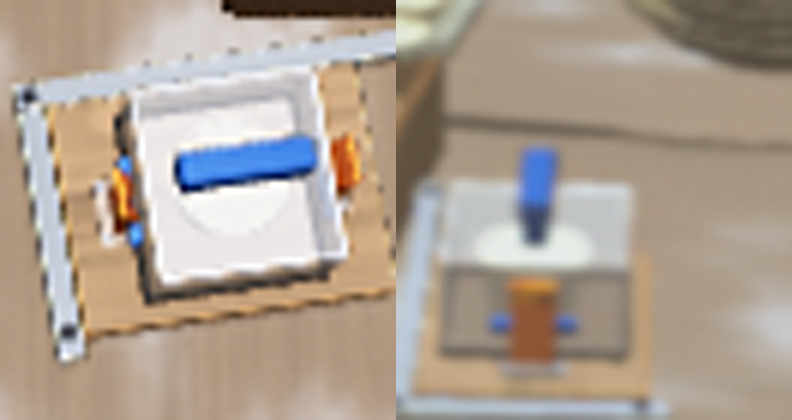

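```bash
python3 -c "
from workcell import job_done
print(job_done())"
```

```text
the job is handed in; nothing more can be done
None
```

The board is in the corner stop, the cover is clicked down over the custard, and the job is handed in at about 24.5 s on the robot's clock. `job_done` gives no verdict, so what follows is only what I measured.

- **Board:** I pushed it against the back bar, then along it against the left bar. The wrist force was about 20 N and 25 N at the two contacts. The top camera then put the board about 0.6 mm from home and within 0.01 rad of square.
- **Cover:** I gripped the handle, lowered the cover between the hooks and pressed it down. The wrist read 17 to 22 N for about 1.9 s. The TCP stopped at 79.5 mm, against 79.7 mm expected for the cover clicked home.
- **Final pictures:** The lug on the one visible side is under its hook. The handle is about 1.5 to 2.5 mm from home in the top view and within 0.01 rad of square, and the custard shows under the cover. The gripper had let go and was well clear.

**What I could not settle:**
- The second hook's lug was hidden in both views. I judged that side clicked from the handle height (93 to 98 mm by camera projection, which is coarse) and from the cover looking level.
- While the cover hung in the gripper, hand-picked pixels gave yaws of 0.18 and 0.24 rad. Most line fits in both pictures gave 0.12 to 0.16, and I trusted those.
- The side camera put the handle 3.5 mm off along y, but it depends on an assumed height and saw only part of the handle.

I kept clear of the bystanders and the yellow cups but did not re-measure their positions at the end.

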